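# Fetch the boxed-in sample dish for weighing

### The arm

A 6-joint arm with a two-finger parallel gripper is mounted at the origin on the work surface. World frame = base frame: x ahead of the robot, y to its left, z up, the work surface at z = 0. Lengths are in m, angles in rad, forces in N, time in s.
With the tool pointing down it reaches from about 0.2 to 0.875 m from the base axis. Payload 3.4 kg.
Tool frame: the origin (TCP) lies between the finger pads; the fingertips stand 25 mm ahead of it and the grasp point (between the pads) lies 6 mm ahead of it (r.nose_length is the z of the fingertips in the tool frame, in m); z points along the fingers, x is the direction in which the jaws open and shut, and the axes are right-handed (so a half turn about z gives the same grasp; the last joint's range is limited). The gripper opens to 94 mm and grips with 3 to 60 N. Pads are 16 mm wide; open, the fingers measure 119 mm over their backs; the gripper's body (75 mm by 177 mm) begins 78 mm behind the grasp point.
Start: joints at [1.031, 0.276, 1.505, -0, 1.361, -0.121], TCP at [0.234, 0.525, 0.23] pointing down, gripper open.
Joint ranges: [-2.89, 2.89], [-0.75, 2.08], [0.22, 2.7], [-1.18, 4.32], [0.11, 2.71], [-2.7, 2.7]. Speed limits (rad/s): [2.57, 2.57, 3.14, 3.14, 3.14, 3.14].

### API

Orientations are given as a unit quaternion [w, x, y, z].
In Python, from plant import r, gripper_to, inverse_kinematics, vision, models, telemetry gives the robot as it stands. Calls block until the motion is done:
- r.move_to(position, orientation): joint-space move of the TCP to a pose.
- r.move_l(position, rot=None, vel=0.15, guard=None): straight line of the TCP; rot=None keeps the orientation; vel is the mean speed in m/s. With guard (N) it stops when the force on the tool has changed by that much, and returns True; else False.
- r.movej(angles): joint-space move.
- gripper_to(opening, f_grip=None): finger opening in m; f_grip is the grip in N (None keeps the last); returns when the fingers have stopped.
- r.hold(seconds).
- inverse_kinematics(position, orientation): joint angles nearest the present ones, or None.
- vision.snapshot(name): name is "side" or "top"; returns the picture (420x560x3 uint8, red, green, blue); there is no depth.
- vision.get_calibration(name): a dict with "fx", "fy", "cx", "cy" (pixels), "D" ([k1, k2, p1, p2, k3] as OpenCV has them; the pictures are not rectified), "position" and "orientation" of the camera in the world. Camera axes: x right, y down, z forward; pixel columns grow to the right and rows downward; lengths in m; the calibration is good to about 2 mm. A picture is of the moment at which its call begins. get_calibration takes no time and is no camera call.
A pose or a line that the arm cannot do raises r.PlanningError and nothing moves.
- r.sign_off(): hands the job in, once; it reports no verdict.
Trained networks look in the newest picture that a camera, given by its name, has taken for a name from the list of things; names that differ only in an ending like _2 or _b are one class to them, and where a whole thing is asked for, a point or a joint stands for the part that bears it (a point fixed in the world has none). Each returns a list of dicts, best first, with "score" (0 to 1); they miss things now and then, are a little off and sometimes report something else, mostly with a low value. They report only what shows in the picture. A call takes as long as a camera call.
- models.boxes_of(thing, camera): "at" ([x, y, z] in m, in world coordinates, good to about 4 mm: the middle of the surface that is visible of it).
- models.regions_of(thing, camera): "pixels" (420x560 bool, what is visible of it).
- models.mark_of(thing, camera): "at" ([x, y, z] in m, in world coordinates, good to about 4 mm: a listed point, or the origin of a listed thing).
Readings, each from a call of its own:
- telemetry.current_t(): time.
- telemetry.current_joints(): joint angles.
- telemetry.current_dq(): joint speeds.
- telemetry.current_joint_efforts(): joint torques, N m.
- telemetry.current_ee_pos(): TCP position.
- telemetry.current_tool_rot(): TCP orientation.
- telemetry.current_wrist_force(): force on the tool from outside, world axes, zero at the start.
- telemetry.current_torque(): the same for the moment, N m.
- telemetry.current_opening(): finger opening in m.
Only numpy, scipy, OpenCV 4.12 (cv2) and the standard library are available. Lean on these libraries where they do the work, as an engineer would, in place of code of your own. Each camera call takes 0.05 s, during which the arm holds its last target. There are 200 camera calls.

### The job

The low steel sample dish in the white storage tray is boxed in by a jar, a tin and a square canister: first move all three out onto the empty steel side tray, then set the dish on the middle of the balance's pan, and then put each of the three back in the storage tray where it stood at the start. Keep everything upright and set it down gently rather than dropping it, and leave the cactus, the mug and the brush alone.

Things in the scene. Friction and masses are not known exactly. Their poses are not given: they have to be found in the camera images.
- jar_center (a point): Round amber glass jar with a black screw cap and a blank paper band, 118 mm tall in all, 0.32 kg: body 56 mm across up to 96 mm height, above it the cap 48 mm across. The point is on its axis half-way up, 59 mm above its underside; z up. Loose; stands in one of the left, right and front places of the storage tray. Grip the body in its upper half (70 to 85 mm above the underside), so that the gripper passes over its neighbours.
- tin_center (a point): Plain round aluminium tin, no cap, 60 mm across (62 mm round its lid rim), 100 mm tall, 0.28 kg. The point is on its axis half-way up, 50 mm above its underside; z up. Loose; in another of the three places. Grip 70 to 85 mm above the underside.
- canister_center (a point): Square grey plastic canister with a white lid, 52 by 52 mm (53.5 mm at the lid), 110 mm tall, 0.26 kg. The point is on its axis half-way up, 55 mm above its underside; x and y square to its sides, z up. Loose; in the last of the three places, turned a little. Grip across two opposite sides, 70 to 85 mm above the underside.
- dish_center (a point): Low round lidded steel sample dish, 58 mm across, 40 mm tall, 0.15 kg, to be fetched. The point is on its axis half-way up, 20 mm above its underside; z up. Loose; stands in the storage tray in the middle of the far row, 2 to 12 mm from the three taller containers, so that it can be gripped only when they are gone.
- rack: Fixed white plastic storage tray, 160 (x) by 216 (y) mm, floor 6 mm thick, lip all round 5 mm wide rising to 16 mm. Origin at the centre of its underside. Four grey-ringed marks, 60 mm across, on its floor show the places, as (x, y) in its frame: dish (32, 0), left (32, 64), right (32, -64), front (-32, 0) mm. Which container stands in which of left, right and front changes, each within 2 mm of its mark's centre.
- tray: Fixed empty steel side tray for parking the three containers, 200 (x) by 216 (y) mm, floor 6 mm thick, lip all round 4 mm wide rising to 14 mm. Origin at the centre of its underside. Room for three, for instance at (-45, 48), (-45, -48) and (45, 0) mm in its frame.
- pan (a point): Centre of the top of the balance's round steel pan, 124 mm across and rigid, about 65 mm above the bench; z up. The balance is fixed, white, 200 (x) by 170 (y) mm; its case is 50 mm high and reaches from 130 mm before (-x) to 70 mm beyond the pan's centre.
- cactus: Bystander: small cactus in a terracotta pot, 86 mm across, 140 mm tall, beyond the work. Origin at the centre of its underside. Loose, leave alone.
- mug: Bystander: white mug, 80 mm across, 90 mm tall, beyond the work. Origin at the centre of its underside. Loose, leave alone.
- brush: Bystander: small hand brush, 200 mm long, 20 mm high, lying beyond the work roughly along y. Origin near the middle of its underside. Loose, leave alone.

How it is judged:
On the way, in this order (a step that is already met when the one before it is completed fails the run):
1. jar, tin and canister all stand on the side tray (angle between each of jar_center, tin_center, canister_center's own z axis and vertical below 0.15 rad and linear speed of each of jar, tin, canister below 0.03 m/s and x of jar_center in the frame of tray between -0.085 and 0.085 m and y of jar_center in the frame of tray between -0.095 and 0.095 m and z of jar_center in the frame of tray between 0.057 and 0.073 m and x of tin_center in the frame of tray between -0.085 and 0.085 m and y of tin_center in the frame of tray between -0.095 and 0.095 m and z of tin_center in the frame of tray between 0.048 and 0.064 m and x of canister_center in the frame of tray between -0.085 and 0.085 m and y of canister_center in the frame of tray between -0.095 and 0.095 m and z of canister_center in the frame of tray between 0.053 and 0.069 m), for 0.2 s.
2. the dish stands on the middle of the balance's pan (horizontal distance between dish_center and pan below 0.015 m and z of dish_center in the frame of pan between 0.014 and 0.026 m and angle between dish_center's own z axis and vertical below 0.1 rad and linear speed of dish below 0.02 m/s), for 0.2 s.
At the end, for the whole second after the job is handed in: The dish stands upright and at rest on the balance's pan, within 15 mm of its centre; jar, tin and canister each stand upright and at rest within 15 mm of where that same one stood at the start; nothing is held (all of step 2 and distance of each of jar_center, tin_center, canister_center from where it was at the start of the episode below 0.015 m and angle between each of jar_center, tin_center, canister_center's own z axis and vertical below 0.1 rad and linear speed of each of jar, tin, canister below 0.02 m/s); the robot touches nothing.
It fails at once if the jar, tin, canister or dish is tipped or knocked over (more than 35 degrees) (angle between any of jar_center, tin_center, canister_center, dish_center's own z axis and vertical above 0.61 rad).
It fails at once if the jar, tin, canister or dish is dropped (falls free at more than 0.7 m/s, about 25 mm) ((contact force between jar and the fingers below 0.05 N and linear speed of jar above 0.7 m/s) or (contact force between tin and the fingers below 0.05 N and linear speed of tin above 0.7 m/s) or (contact force between canister and the fingers below 0.05 N and linear speed of canister above 0.7 m/s) or (contact force between dish and the fingers below 0.05 N and linear speed of dish above 0.7 m/s)).
It fails at once if the cactus, mug or brush is disturbed (moved more than 25 mm) (distance of any of cactus, mug, brush from where it was at the start of the episode above 0.025 m).
It also fails if it takes over 144 s, if anything falls off the work surface, if the arm or the gripper's body presses on something with over 40 N, if the wrist force passes 120 N, or if a joint passes its speed limit or range.

## Working session

There is one attempt and no reset: what is moved stays moved. The work goes in short steps, each a Python script; the robot and the scene stay as the last script left them, time stands still between calls to the robot, and variables do not carry over. Pictures are saved under pics/ and viewed, about 12 in all and at most 16, crops included, and the job is handed in when it is done.

```bash
mkdir -p pics; ls; python3 - <<'E'
from plant import r, vision, models, telemetry
import cv2, numpy as np
for c in ("top","side"):
    im=vision.snapshot(c); cv2.imwrite(f"pics/a_{c}.png",im[...,::-1])
    k=vision.get_calibration(c); print(c,k)
    for t in ("jar_center","tin_center","canister_center","dish_center","rack","tray","pan","cactus","mug","brush"):
        print(t,[(np.round(d["at"],4).tolist(),round(d["score"],2)) for d in models.mark_of(t,c)[:2]])
print(telemetry.current_t(), telemetry.current_tool_rot(), r.nose_length)
E
```

```text
pics
top {'fx': 484.5230201402204, 'fy': 484.5230201402204, 'cx': 282.2744385120659, 'cy': 207.44309580857453, 'D': array([-0.00349907,  0.        ,  0.        ,  0.        ,  0.        ]), 'position': array([ 0.46377722, -0.00694918,  1.28685619]), 'orientation': array([-0.04038787,  0.7105877 , -0.70096663,  0.04560403])}
jar_center [([0.5462, 0.0128, 0.064], 0.92)]
tin_center [([0.6049, 0.0721, 0.0562], 0.6)]
canister_center [([0.6132, -0.0586, 0.0599], 0.62)]
dish_center [([0.6046, 0.0115, 0.025], 0.71), ([0.4895, -0.287, 0.0629], 0.71)]
rack [([0.5784, 0.011, -0.0009], 0.61)]
tray [([0.5087, 0.3008, 0.0014], 0.61)]
pan [([0.4907, -0.2841, 0.0648], 0.91)]
cactus [([0.7329, 0.2213, -0.0017], 0.9), ([0.5467, 0.0124, 0.0607], 0.31)]
mug [([0.7511, -0.2193, -0.0009], 0.8), ([0.5777, 0.0131, -0.0014], 0.29)]
brush [([0.7662, -0.0158, 0.0028], 0.89)]
side {'fx': 503.30225830954083, 'fy': 503.30225830954083, 'cx': 291.26863012110556, 'cy': 208.68552434930757, 'D': array([-0.03012786,  0.        ,  0.        ,  0.        ,  0.        ]), 'position': array([ 0.02140357, -0.79095456,  0.86391948]), 'orientation': array([-0.41033067,  0.85543178, -0.28010265,  0.14631374])}
jar_center [([0.5446, 0.0042, 0.0642], 0.59), ([0.6076, -0.055, 0.0601], 0.15)]
tin_center [([0.6103, 0.0721, 0.0542], 0.9)]
canister_center [([0.609, -0.0561, 0.0621], 0.8)]
dish_center [([0.6056, 0.004, 0.0249], 0.6)]
rack [([0.579, 0.0081, 0.0027], 0.61)]
tray [([0.5093, 0.3011, -0.0016], 0.86)]
pan [([0.4929, -0.2868, 0.0669], 0.83)]
cactus [([0.7361, 0.2288, 0.0056], 0.92)]
mug [([0.7475, -0.2124, 0.0019], 0.68), ([0.5464, 0.0061, 0.0615], 0.51)]
brush [([0.767, -0.013, -0.0], 0.82)]
1.1 [-3.22969229e-05  8.38646038e-01  5.44676803e-01  4.62037451e-05] 0.025
```

```bash
python3 - <<'E'
import cv2,numpy as np
im=cv2.imread("pics/a_top.png"); sd=cv2.imread("pics/a_side.png")
cv2.imwrite("pics/b_top.png",im)
c=cv2.resize(im[90:250,180:380],None,fx=4,fy=4,interpolation=cv2.INTER_CUBIC)[:600]
cv2.imwrite("pics/c_top.png",c)
E
```

```text
(no output)
```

View pics/a_top.png

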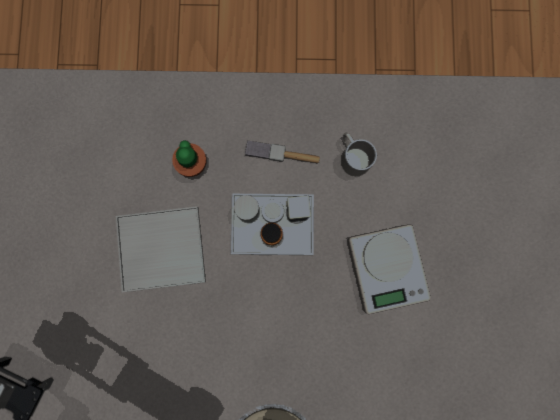

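View pics/c_top.png

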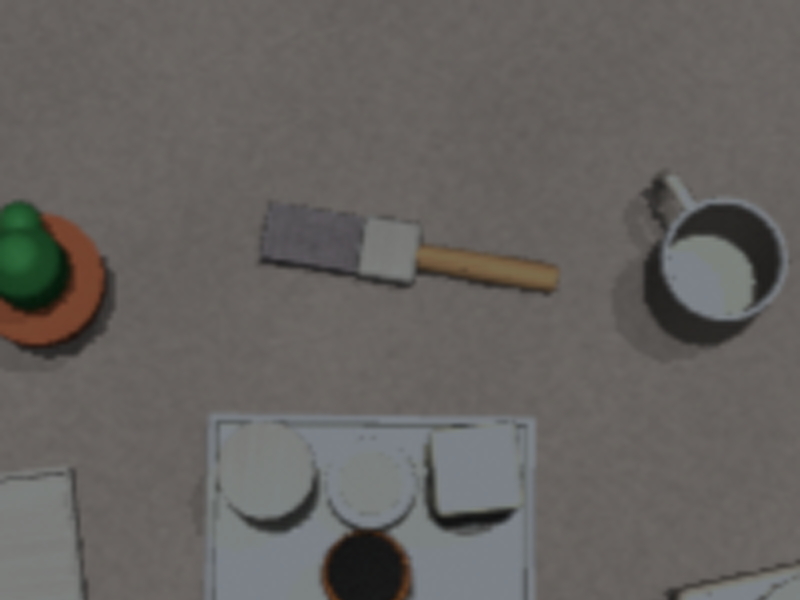

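View pics/a_side.png

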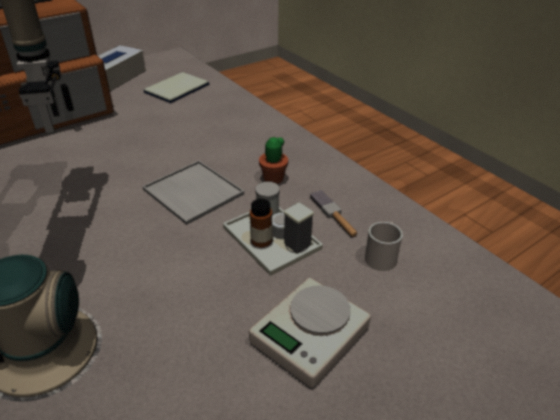

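The top view shows the tin left (246,208), dish in the middle (272,210), canister right (298,208), jar front (271,233). The side tray is at (161,249) and the pan at (387,256). The side view agrees. Next I refine the positions and yaws from the network masks, projected onto known heights.

```bash
cat > h.py <<'E'
from plant import r, gripper_to, inverse_kinematics, vision, models, telemetry
import cv2, numpy as np
from scipy.spatial.transform import Rotation as R
def proj(px,cam,z):
    k=vision.get_calibration(cam); K=np.array([[k["fx"],0,k["cx"]],[0,k["fy"],k["cy"]],[0,0,1]])
    u=cv2.undistortPoints(np.float64(px).reshape(-1,1,2),K,k["D"])[:,0]
    q=k["orientation"]; d=R.from_quat([q[1],q[2],q[3],q[0]]).apply(np.c_[u,np.ones(len(u))])
    p=k["position"]; return p+d*((z-p[2])/d[:,2])[:,None]
def quat(a):  # tool down, jaws opening along angle a
    q=(R.from_euler("z",a)*R.from_euler("x",np.pi)).as_quat(); return [q[3],q[0],q[1],q[2]]
def region(t,cam): return models.regions_of(t,cam)[0]["pixels"].astype(np.uint8)
def pts(m):
    c=max(cv2.findContours(m,cv2.RETR_EXTERNAL,cv2.CHAIN_APPROX_NONE)[0],key=cv2.contourArea)
    return c[:,0].astype(float)
E
python3 - <<'E'
from h import *
im=vision.snapshot("top"); hsv=cv2.cvtColor(im,cv2.COLOR_RGB2HSV)
for t,z in (("rack",.016),("tray",.014),("canister_center",.116),("tin_center",.106),("jar_center",.124),("dish_center",.046)):
    m=region(t,"top")
    if t=="canister_center":
        print("V",np.percentile(hsv[...,2][m>0],[5,25,50,75,95])); m0=m.copy(); m=m*(hsv[...,2]>0.8*np.percentile(hsv[...,2][m>0],75)).astype(np.uint8)
    if t=="jar_center": m=m*(hsv[...,2]<30).astype(np.uint8)
    w=proj(pts(m),"top",z)[:,:2].astype(np.float32)
    rc=cv2.minAreaRect(w); print(t,int(m.sum()),np.round(rc[0],4),np.round(rc[1],4),round(rc[2],1), "circ",np.round(cv2.minEnclosingCircle(w)[0],4),round(cv2.minEnclosingCircle(w)[1],4))
E
```

```text
rack 3008 [0.5756 0.0106] [0.1585 0.2159] 0.8 circ [0.5768 0.0106] 0.1322
tray 6276 [0.5073 0.3027] [0.1993 0.2178] 7.7 circ [0.5061 0.3025] 0.1436
V [ 31. 121. 135. 136. 136.]
canister_center 456 [ 0.6105 -0.0552] [0.0528 0.0537] 7.2 circ [ 0.61  -0.055] 0.0343
tin_center 569 [0.6032 0.073 ] [0.0643 0.0614] 1.1 circ [0.6023 0.0729] 0.0353
jar_center 254 [0.5445 0.0123] [0.0426 0.0407] 45.8 circ [0.5457 0.0116] 0.0224
dish_center 388 [0.6074 0.01  ] [0.0545 0.0542] 0.8 circ [0.6062 0.0104] 0.03
```

```bash
cat >> h.py <<'E'
def pick_angle(xy,z,a):
    """jaw angle (a or a+-pi) needing the least last-joint excursion"""
    best=None
    for b in (a,a+np.pi,a-np.pi):
        j=inverse_kinematics([*xy,z],quat(b))
        if j is not None and (best is None or abs(j[5])<best[0]): best=(abs(j[5]),b)
    return best[1]
def transfer(src,dst,zg,a,zd=None,b=None,zc=.25,grip=30,width=.094,release=.094,slow=.05):
    """grasp at TCP height zg, carry at zc, set down at TCP height zd"""
    zd=zg if zd is None else zd; b=a if b is None else b
    A=pick_angle(src,zc,a); B=min((b+k*np.pi for k in (-2,-1,0,1,2)),key=lambda t:abs(t-A))
    gripper_to(width); r.move_to([*src,zc],quat(A))
    r.move_l([*src,zg+.03],vel=.2); r.move_l([*src,zg],vel=.08)
    gripper_to(.0,f_grip=grip); o=telemetry.current_opening()
    r.move_l([*src,zg+.03],vel=.1); r.move_l([*src,zc],vel=.2)
    o2=telemetry.current_opening()
    r.move_l([*dst,zc],quat(B),vel=.25)
    r.move_l([*dst,zd+.015],vel=.2); g=r.move_l([*dst,zd+.001],vel=slow,guard=6)
    p=telemetry.current_ee_pos(); gripper_to(release)
    r.move_l([*dst,zd+.06],vel=.12); r.move_l([*dst,zc],vel=.25)
    print("open",round(o,4),round(o2,4),"guard",g,"set at",np.round(p,4),"t",round(telemetry.current_t(),1))
T=np.array([.508,.302]); ty=np.radians(6)
def park(x,y): return T+R.from_euler("z",ty).as_matrix()[:2,:2]@[x,y]
P=dict(jar=((.545,.0105),np.pi/2,.090,park(.045,0)),tin=((.6055,.073),0.,.088,park(-.045,.048)),can=((.6105,-.0555),np.radians(6),.088,park(-.045,-.048)))
E
python3 - <<'E'
from h import *
s,a,z,d=P["jar"]; transfer(s,d,z,a)
im=vision.snapshot("side"); cv2.imwrite("pics/d.png",im[...,::-1])
print([np.round(x["at"],3) for x in models.mark_of("jar_center","side")][:1], d)
E
```

```text
open 0.0551 0.0557 guard False set at [0.5525 0.3066 0.0908] t 11.7
[array([0.553, 0.304, 0.061])] [0.55275349 0.30670378]
```

View pics/d.png

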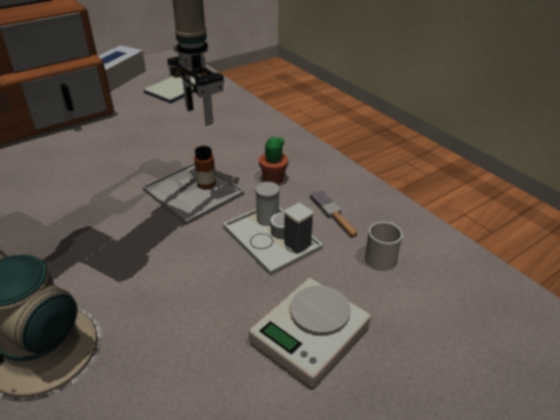

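The jar stands upright on the side tray at (205,168), and its mark in the storage tray is bare at (262,241). Next, the tin and then the canister.

```bash
python3 - <<'E'
from h import *
for n in ("tin","can"):
    s,a,z,d=P[n]; transfer(s,d,z,a); print(d)
r.move_to([.45,.05,.30],quat(pick_angle((.45,.05),.3,np.pi/2)))
im=vision.snapshot("side"); cv2.imwrite("pics/e.png",im[...,::-1])
for c in ("side","top"):
    vision.snapshot(c)
    for t in ("jar_center","tin_center","canister_center","dish_center","pan"): print(c,t,[(np.round(x["at"],4).tolist(),round(x["score"],2)) for x in models.mark_of(t,c)][:1])
E
```

```text
open 0.0596 0.0599 guard False set at [0.458  0.345  0.0889] t 21.5
[0.45822915 0.34503327]
open 0.0517 0.0517 guard False set at [0.468  0.2495 0.0888] t 31.4
[0.46826388 0.24955917]
side jar_center [([0.5506, 0.3057, 0.0603], 0.92)]
side tin_center [([0.4577, 0.3451, 0.0523], 0.85)]
side canister_center [([0.4655, 0.2502, 0.0606], 0.67)]
side dish_center [([0.6038, 0.0036, 0.0291], 0.66)]
side pan [([0.4908, -0.287, 0.0642], 0.72)]
top jar_center [([0.5547, 0.3061, 0.0595], 0.8)]
top tin_center [([0.4594, 0.3455, 0.0558], 0.65)]
top canister_center [([0.4715, 0.2458, 0.0627], 0.76)]
top dish_center [([0.6026, 0.009, 0.0241], 0.59)]
top pan [([0.493, -0.2886, 0.0636], 0.98)]
```

View pics/e.png

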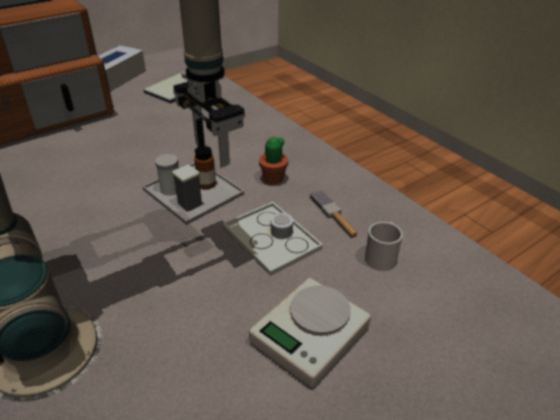

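All three containers are upright on the side tray and the dish stands alone at (282,226). Next, the dish goes to the pan, lowered slowly until touch.

```bash
python3 - <<'E'
from h import *
transfer((.605,.0085),(.4919,-.2866),.036,np.pi/2,zd=.092,grip=25,release=.08,slow=.015,zc=.2)
r.move_to([.42,.05,.30],quat(pick_angle((.42,.05),.3,np.pi/2)))
for c in ("side","top"):
    im=vision.snapshot(c); cv2.imwrite(f"pics/f_{c}.png",im[...,::-1])
    for t in ("dish_center","pan"): print(c,t,[(np.round(x["at"],4).tolist(),round(x["score"],2)) for x in models.mark_of(t,c)][:1])
a=cv2.imread("pics/f_side.png")[260:400,230:400]; b=cv2.imread("pics/f_top.png")[210:350,320:490]
cv2.imwrite("pics/f.png",cv2.resize(np.hstack([a,b]),None,fx=2.3,fy=2.3,interpolation=cv2.INTER_CUBIC))
E
```

```text
open 0.0576 0.0578 guard True set at [ 0.4917 -0.2865  0.0951] t 41.9
side dish_center [([0.4915, -0.2893, 0.0858], 0.85)]
side pan [([0.497, -0.2867, 0.0642], 0.93)]
top dish_center [([0.4915, -0.2865, 0.0851], 0.97)]
top pan [([0.4898, -0.2849, 0.0607], 0.79)]
```

View pics/f.png

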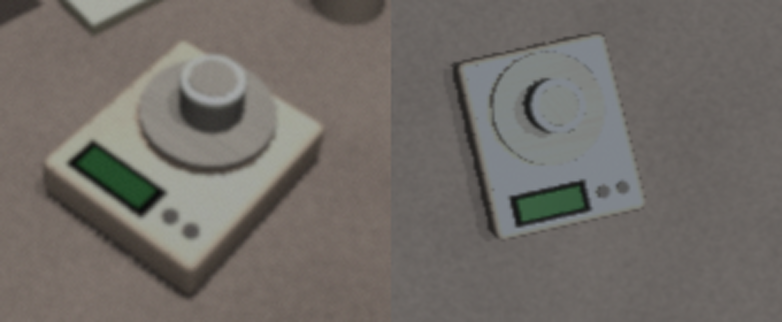

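The dish stands centred on the pan: both marks agree to within a few mm, and touch came at the expected height. Now the three containers go back.

```bash
python3 - <<'E'
from h import *
for n in ("can","tin","jar"):
    s,a,z,d=P[n]; transfer(d,s,z,a); print(n,s)
r.move_to([.35,.30,.30],quat(pick_angle((.35,.30),.3,np.pi/2)))
for c in ("side","top"):
    im=vision.snapshot(c); cv2.imwrite(f"pics/g_{c}.png",im[...,::-1])
    for t in ("jar_center","tin_center","canister_center","dish_center"): print(c,t,[(np.round(x["at"],4).tolist(),round(x["score"],2)) for x in models.mark_of(t,c)][:1])
a=cv2.imread("pics/g_side.png")[140:400,180:430]; b=cv2.imread("pics/g_top.png")[140:400,200:450]
cv2.imwrite("pics/g.png",cv2.resize(np.hstack([a,b]),None,fx=1.6,fy=1.6,interpolation=cv2.INTER_CUBIC))
E
```

```text
open 0.0522 0.0517 guard False set at [ 0.6103 -0.0555  0.0888] t 53.2
can (0.6105, -0.0555)
open 0.06 0.0595 guard False set at [0.6053 0.0729 0.0888] t 62.9
tin (0.6055, 0.073)
open 0.0552 0.0556 guard False set at [0.5448 0.0105 0.0908] t 72.0
jar (0.545, 0.0105)
side jar_center [([0.5462, 0.0091, 0.0622], 0.78)]
side tin_center [([0.607, 0.071, 0.0517], 0.87)]
side canister_center [([0.7368, 0.2264, 0.0026], 0.18)]
side dish_center [([0.4922, -0.2885, 0.0835], 0.93)]
top jar_center [([0.5466, 0.0107, 0.0681], 0.89)]
top tin_center [([0.77, -0.0121, 0.0019], 0.18)]
top canister_center [([0.613, -0.0562, 0.0609], 0.67)]
top dish_center [([0.4906, -0.2834, 0.0833], 0.65)]
```

View pics/g.png

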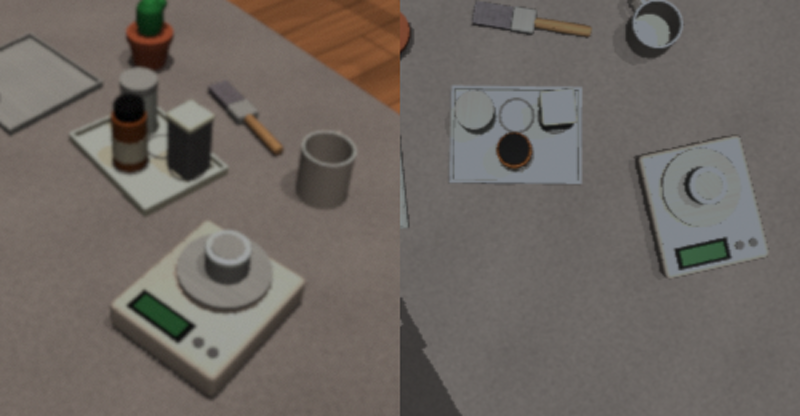

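The crop shows the tin, canister and jar upright in their places, the dish on the pan, the bystanders untouched and the arm clear. I'm handing in.

```bash
python3 -c "
from plant import r
r.hold(.5); r.sign_off()"
```

```text
the job is handed in; nothing more can be done
```

The job is done and handed in at about 73 s of the allowed 144 s. I parked the jar, tin and canister on the side tray and set the dish on the balance's pan. I then put the canister, tin and jar back where they had stood.

**Dish:** The last pictures place it within about 4 mm of the pan's centre. It touched down at the expected height.

**Containers:** All three stand upright, and every valid detection is within about 3 mm of the position I measured at the start. In the final check the network missed the canister in the side view and the tin in the top view: both came back as low-score (0.18) points on other objects. Each is therefore confirmed by only one camera plus the picture.

**Bystanders:** The cactus, mug and brush look undisturbed in the final picture; I did not re-measure them. The gripper was clear of everything at hand-in.

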